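# Load a ring in the clamshell jig, pin it and hold it shut

## Robot

A 6-joint arm with a two-finger parallel gripper is mounted at the origin on the work surface. World frame = base frame: x ahead of the robot, y to its left, z up, the work surface at z = 0. Lengths are in m, angles in rad, forces in N, time in s.
With the tool pointing down it reaches from about 0.225 to 0.875 m from the base axis. Payload 3.4 kg.
Tool frame: the origin (TCP) lies between the finger pads; the fingertips stand 25 mm ahead of it and the grasp point (between the pads) lies 6 mm ahead of it (manip.tips_ahead is the distance from the TCP to the fingertips, in m); z points along the fingers, x is the direction in which the jaws open and shut, and the axes are right-handed (so a half turn about z gives the same grasp; the last joint's range is limited). The gripper opens to 85 mm and grips with 20 to 120 N. Pads are 22 mm wide; open, the fingers measure 114 mm over their backs; the gripper's body (76 mm by 85 mm) begins 54 mm behind the grasp point. The pads swing forward as they close: fully open they stand 13 mm farther back than shut.
Start: joints at [1.064, 0.276, 1.505, -0, 1.361, -0.121], TCP at [0.216, 0.533, 0.256] pointing down, gripper open.
Joint ranges: [-2.89, 2.89], [-0.75, 2.08], [0.22, 2.7], [-1.18, 4.32], [0.11, 2.71], [-2.7, 2.7]. Speed limits (rad/s): [2.57, 2.57, 3.14, 3.14, 3.14, 3.14].

## Interface

Orientations are given as a unit quaternion [w, x, y, z].
In Python, from rig import manip gives the robot as it stands. The module is installed in compiled form; this text tells all that it offers.
- The arm moves only by the tool send_rows, never from a script. Its argument "plan" is a list of rows, each an object with "linear": the shift along the tool's x, y, z in m, a list of three; "delta_rot": the turn, a rotation vector about the tool's x, y, z in degrees, a list of three; "fingers": the finger opening in m, from 0 to 0.0854. A call has 1 to 12 rows; each row shifts and turns the pose as measured when the row begins, along the tool's axes as they then stand; what a row does not reach is not made up. A row lasts 1/12 s, in which the tool goes at most 41.7 mm and 7.16 degrees, less where a joint would pass 70% of its speed; a pose out of reach is approached as far as the arm can. A call with a gripper value outside its range is refused whole. The fingers move at their own pace and stop on an object; "force" is the grip in N (left out, the last holds). Time passes only in rows, so rows that do not move let the fingers close. It gives the time, the measured TCP pose, the force and the opening at its end, in the units of the state.
- manip.get_state(): the state, without advancing time (a new reading comes with each control period).
- manip.get_image(name): name is "side" or "top"; returns the picture (384x512x3 uint8, red, green, blue); there is no depth.
- manip.camera_info(name): a dict with "K" (3x3 intrinsics, pixels), "dist" ([k1, k2, p1, p2, k3] as OpenCV has them; the pictures are not rectified), "rvec" (rotation vector, rad) and "tvec" (3), from world to camera coordinates, as OpenCV has them. Camera axes: x right, y down, z forward; pixel columns grow to the right and rows downward; lengths in m; the calibration is good to about 2 mm. A picture is of the moment at which its call begins. camera_info takes no time and is no camera call.
- manip.sign_off(): hands the job in, once; it reports no verdict.
Trained networks look in the newest picture that a camera, given by its name, has taken for a name from the list of things; names that differ only in an ending like _2 or _b are one class to them, and where a whole thing is asked for, a point or a joint stands for the part that bears it (a point fixed in the world has none). Each returns a list of dicts, best first, with "p" (0 to 1); they miss things now and then, are a little off and sometimes report something else, mostly with a low value. They report only what shows in the picture. A call takes as long as a camera call. They do not tell look-alikes from the thing itself.
- manip.find_in(thing, camera): "extent" ([left, top, right, bottom] in pixels, round what is visible of it).
- manip.masks_of(thing, camera): "pixels" (384x512 bool, what is visible of it) and "extent" ([left, top, right, bottom] in pixels, round what is visible of it).
The state is a dict: "clock": time; "qpos": joint angles; "qd": joint speeds; "effort": joint torques, N m; "position": TCP position; "ee_rot": TCP orientation; "contact_force": force on the tool from outside, world axes, zero at the start; "moment": the same for the moment, N m; "width": finger opening in m.
Only numpy, scipy, OpenCV 4.12 (cv2) and the standard library are available. Lean on these libraries where they do the work, as an engineer would, in place of code of your own. Each camera call takes 0.05 s, during which the arm holds its last target. There are 200 camera calls.

## Task

Put the loose steel ring (the one with the bore, not the solid disc) over the locating post of the clamshell jig and let go of it, then swing the jig's hinged leaf down over it. The leaf springs back a little, so take the shorter, stouter-headed of the two pins from the wooden rack, put it down through the leaf's hole into the hole of the block below, and push down on the pin's head until the leaf is fully shut. Finish like that: keep hold of, or keep your fingers on, the pin's head and keep it pressed down so that the leaf stays shut, and leave the other things on the bench where they are.

Things in the scene. Friction and masses are not known exactly. Their poses are not given: they have to be found in the camera images.
- jig: Clamshell jig, fixed to the bench: a dark steel base plate 130 mm along its x, 200 mm along its y, 14 mm thick. Origin: centre of the underside, on the bench; z up. Along its x axis at the +y edge runs the hinge; at the -y end stands the landing block, 110 x 35 mm, its top 41 mm above the bench; between them, the post.
- post_top (a point): Centre of the flat top of the jig's locating post: a steel post 25 mm in diameter with a tapered top, standing on the base plate, its top 35 mm above the bench and 21 mm above the base plate. 12 mm to +y of the jig's origin.
- block_hole (a point): Mouth of the vertical hole in the landing block: 14 mm wide, 27 mm deep, mouth 41 mm above the bench, 63 mm to -y of the jig's origin.
- hinge (a point): Point on the leaf's hinge axis, half-way along it; the axis is parallel to the jig's x, 46 mm above the bench, 85 mm to +y of the jig's origin. The leaf is 110 mm wide, 10 mm thick, reaches 168 mm from this axis and has a 47 mm square window that lies over the ring when shut.
- leaf (a joint): Angle of the aluminium leaf, rad: 0 = fully shut, level on the landing block; grows as it opens upward, 1.57 = upright, stop at 2.05. Stiff hinge: it stays where left (2 to 4 N at the handle move it). When let go near shut, two spring plungers in the landing block (8 mm studs, 35 mm either side of its hole) lift it to about 0.05; holding it shut takes about 10 N down on the pin.
- leaf_handle (a point): Middle of the leaf's handle: a round steel bar 12 mm in diameter, 80 mm long, parallel to the hinge axis, 208 mm from that axis, standing 34 mm clear of the leaf's free edge. It turns freely enough between the fingers to be carried round the arc with the gripper kept pointing down.
- leaf_hole (a point): Centre of the leaf's round hole (15 mm wide) at the leaf's upper face, 148 mm from the hinge axis; it lies over the block's hole when the leaf is shut or nearly so. Shut, the leaf's top is 51 mm above the bench.
- ring_center (a point): Centre of the loose dark steel ring: outside 60 mm, bore 30 mm, 24 mm high, axis upright, about 0.4 kg; it lies flat on the bench. Seated on the post it rests on the base plate, its centre 26 mm above the bench.
- pin_head (a point): Centre of the head of the pin, which stands upright in the rack, head up: a plain steel cylinder 22 mm in diameter, 44 mm tall; below it a shank 10 mm in diameter, 32 mm long, with tapered tip. The point is 22 mm above the head's underside (which rests on the rack's top) and 54 mm above the tip. Fully home with the leaf shut it is 73 mm above the bench. About 0.14 kg.
- rack: Wooden rack, a block 70 mm along its x, 150 mm along its y and 45 mm high, fixed to the bench; two upright 13 mm holes on its y axis, 84 mm apart, hold the pin and the plug gauge (either may be in either). Origin: centre of the underside.
- plug_head (a point): Plug gauge, not to be used: stands in the rack's other hole; steel, handle slimmer (13 mm) and taller (85 mm above the rack) than the pin's. The point is at half the height of its handle.
- blank: Solid disc blank without a bore, not to be used: dark steel, 60 mm in diameter, 24 mm high. Origin: centre of the underside.
- wrench: Loose wrench, 160 mm, lying on the bench; bystander.
- oil: White oil bottle, 56 mm in diameter, 150 mm tall, loose; bystander. Origin: centre of the underside.
- marker: Black marker, 16 mm thick, 110 mm long, lying loose on the bench; bystander.
There are look-alikes about, which are no part of the job. Leave any orange or pink look-alike of the part that bears ring_center alone.

How it is judged:
By the outcome, as a careful person would: the job done as asked, in the order asked, and still so for the second after the job is handed in, while the arm keeps its last pose, push and grip.
It also fails if it takes over 72 s, if anything falls off the work surface, if the arm or the gripper's body presses on something with over 40 N, if the wrist force passes 120 N, or if a joint passes its speed limit or range.

## Working session

There is one attempt and no reset: what is moved stays moved. The work goes in short steps, Python scripts to look and compute and a tool call to move; the robot and the scene stay as the last step left them, time stands still between calls to the robot, and variables do not carry over. Pictures are saved under pics/ and viewed, about 8 in all and at most 12, crops included, and the job is handed in when it is done.

Besides the shell and the picture viewer there is one more tool, called after "Call:" as name(argument=value, ...), one argument or row to a line, values as JSON. send_rows: Moves the arm, as the interface text tells. Its arguments: {"type":"object","properties":{"plan":{"type":"array","items":{"type":"object","properties":{"linear":{"type":"array","items":{"type":"number"}},"delta_rot":{"type":"array","items":{"type":"number"}},"fingers":{"type":"number"}}}},"force":{"type":"number"}},"required":["plan"]}

```bash
mkdir -p pics; cat > h.py <<'E'
import numpy as np, cv2
from rig import manip
def cam(n):
    c=manip.camera_info(n); return [np.array(c[k],float) for k in("K","dist","rvec","tvec")]
def proj(n,P):
    K,d,r,t=cam(n); return cv2.projectPoints(np.array(P,float).reshape(-1,1,3),r,t,K,d)[0].reshape(-1,2)
def ray(n,uv):
    K,d,r,t=cam(n); R=cv2.Rodrigues(r)[0]
    p=cv2.undistortPoints(np.array(uv,float).reshape(1,1,2),K,d).ravel()
    return -R.T@t.ravel(), R.T@np.array([p[0],p[1],1])
def at(n,uv,z):
    o,v=ray(n,uv); return o+v*(z-o[2])/v[2]
def snap(n,f):
    im=manip.get_image(n); cv2.imwrite("pics/"+f,im[:,:,::-1]); return im
E
python3 - <<'E'
from h import *
a=snap("top","t0.png");b=snap("side","s0.png")
cv2.imwrite("pics/both.png",np.vstack([cv2.resize(a,(512,384))])[:,:,::-1])
for c in("top","side"):
    K,d,r,t=cam(c);print(c,K[0,0],ray(c,(256,192)))
    for n in["jig","ring_center","pin_head","plug_head","rack","blank","leaf","leaf_handle"]:
        try:print(c,n,[(round(x["p"],2),np.round(x["extent"]).tolist()) for x in manip.find_in(n,c)][:4])
        except Exception as e:print(n,e)
E
```

```text
top 399.81231771392146 (array([0.47333796, 0.024624  , 1.22884752]), array([ 0.0806706 , -0.03015611, -0.99640584]))
top jig [(0.75, [209.0, 180.0, 291.0, 237.0])]
top ring_center [(0.77, [349.0, 222.0, 372.0, 242.0]), (0.71, [348.0, 259.0, 366.0, 276.0]), (0.52, [309.0, 223.0, 333.0, 245.0])]
top pin_head [(0.55, [206.0, 178.0, 286.0, 232.0]), (0.45, [148.0, 199.0, 163.0, 206.0])]
top plug_head [(0.57, [207.0, 191.0, 236.0, 233.0]), (0.56, [118.0, 200.0, 133.0, 208.0])]
top rack [(0.8, [118.0, 188.0, 170.0, 217.0])]
top blank [(0.65, [360.0, 184.0, 381.0, 203.0])]
top leaf []
top leaf_handle [(0.78, [208.0, 191.0, 232.0, 233.0]), (0.56, [206.0, 181.0, 292.0, 235.0])]
side 432.8529469533152 (array([0.21555216, 0.74977952, 0.68108301]), array([ 0.31024647, -0.74360228, -0.59231811]))
side jig [(0.84, [224.0, 149.0, 286.0, 248.0])]
side ring_center [(0.93, [304.0, 175.0, 328.0, 191.0]), (0.71, [307.0, 149.0, 329.0, 167.0])]
side pin_head [(0.52, [187.0, 266.0, 198.0, 294.0]), (0.24, [223.0, 148.0, 281.0, 233.0])]
side plug_head [(0.8, [164.0, 290.0, 180.0, 327.0])]
side rack [(0.66, [222.0, 151.0, 286.0, 249.0])]
side blank [(0.71, [278.0, 137.0, 298.0, 155.0])]
side leaf [(0.94, [224.0, 149.0, 278.0, 233.0])]
side leaf_handle [(0.73, [223.0, 147.0, 276.0, 232.0]), (0.66, [224.0, 152.0, 288.0, 250.0])]
```

View pics/t0.png

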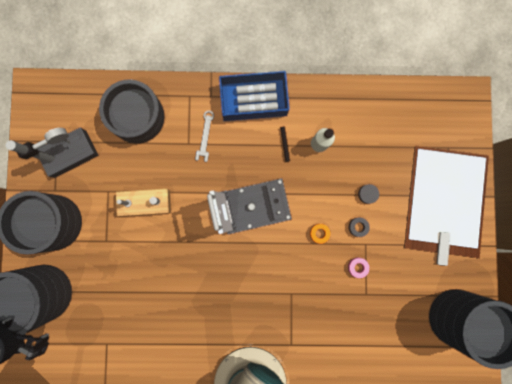

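View pics/s0.png

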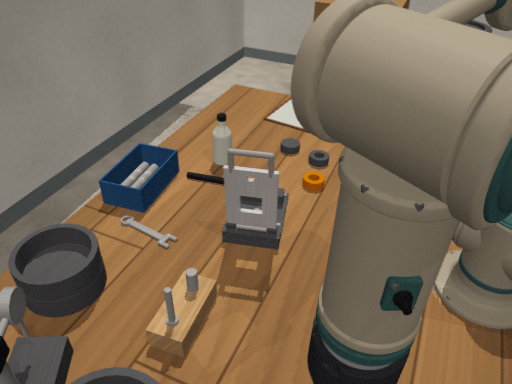

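The top view shows the ring with a bore at (358,227), the solid blank at (368,194), the jig around (250,206) with its leaf open at the left, and the rack at (142,202). The side view shows the pin (stout) at (192,280) and the plug at (171,306).

```bash
python3 - <<'E'
from h import *
a=cv2.imread("pics/t0.png");b=cv2.imread("pics/s0.png")
A=cv2.resize(a[170:245,200:300],(800,600),interpolation=cv2.INTER_CUBIC)
B=cv2.resize(b[140:260,210:300],(450,600),interpolation=cv2.INTER_CUBIC)
C=cv2.resize(a[182:222,110:180],(350,200),interpolation=cv2.INTER_CUBIC)
D=cv2.resize(b[255:355,140:225],(340,400),interpolation=cv2.INTER_CUBIC)
cv2.imwrite("pics/A.png",A)
cv2.imwrite("pics/B.png",np.hstack([B,np.vstack([C[:,:340],D])]))
# ring & blank via dark threshold
g=cv2.cvtColor(a,cv2.COLOR_BGR2GRAY)
for n in("ring_center","blank"):
    for m in manip.masks_of(n,"top"):
        ys,xs=np.nonzero(m["pixels"]);c=(xs.mean(),ys.mean());print(n,m["p"],np.round(c,2),"top@24",at("top",c,.02),a[int(ys.min())+3,int(c[0])])
for n in("ring_center","pin_head","plug_head"):
    for m in manip.masks_of(n,"side"):
        ys,xs=np.nonzero(m["pixels"]);c=(xs.mean(),ys.mean());print(n,m["p"],np.round(c,2),at("side",c,.014 if n[0]=="r" else .067))
for m in manip.masks_of("rack","top"):
    ys,xs=np.nonzero(m["pixels"]);r=cv2.minAreaRect(np.c_[xs,ys].astype(np.float32));print("rack",m["p"],r,[np.round(at("top",p,.045),4) for p in cv2.boxPoints(r)])
E
```

```text
ring_center 0.53 [358.68 227.14] top@24 [ 0.46898464 -0.32365947  0.02      ] [ 91  94 102]
ring_center 0.5 [319.92 233.24] top@24 [ 0.44909648 -0.20628406  0.02      ] [ 40 157 234]
ring_center 0.49 [358.27 267.82] top@24 [ 0.34741306 -0.32131229  0.02      ] [203 170 235]
blank 0.66 [368.52 193.68] top@24 [ 0.57085316 -0.35447545  0.02      ] [102 103 107]
blank 0.42 [219.56 211.68] top@24 [0.51007828 0.0973628  0.02      ] [130 136 142]
pin_head 0.71 [192.  279.9] [0.53419311 0.28551017 0.067     ]
plug_head 0.67 [289.59 145.81] [ 0.53965862 -0.26309552  0.067     ]
plug_head 0.64 [169.63 307.71] [0.53685032 0.35894899 0.067     ]
plug_head 0.18 [250.37 191.14] [ 0.55080652 -0.01853741  0.067     ]
rack 0.91 ((143.12840270996094, 202.55445861816406), (24.202775955200195, 54.83051300048828), 86.42366790771484) [array([0.5628, 0.4046, 0.045 ]), array([0.5752, 0.2444, 0.045 ]), array([0.5038, 0.238 , 0.045 ]), array([0.4918, 0.3975, 0.045 ])]
```

View pics/A.png

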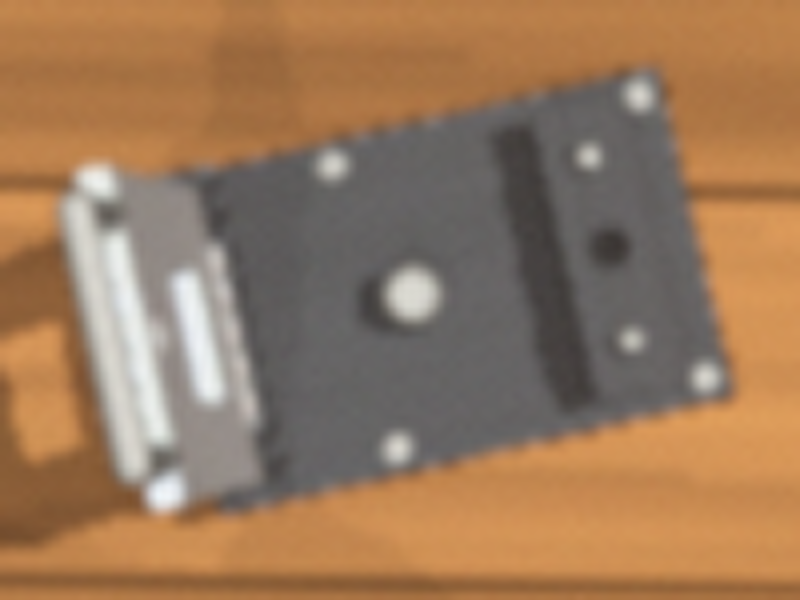

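View pics/B.png

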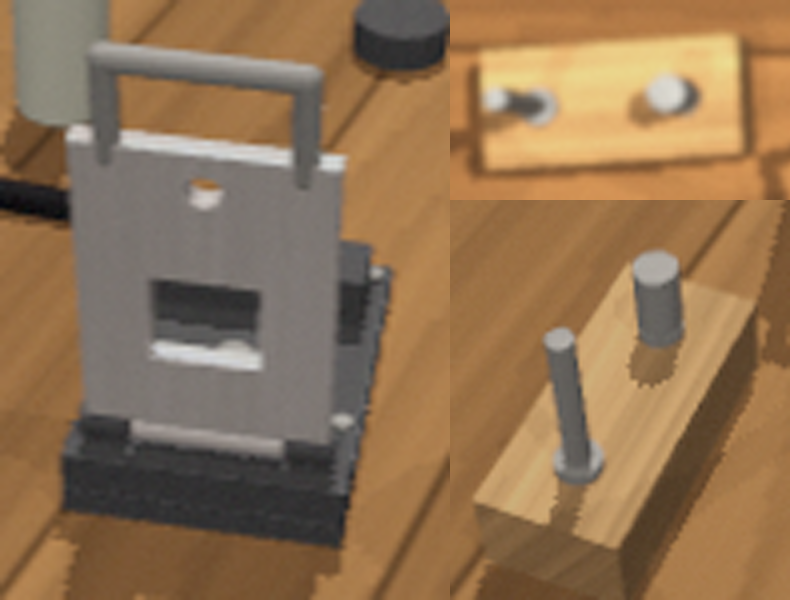

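The top crop shows the post top at (411,294) and the block hole at (609,246), with the leaf slightly past upright. The stout pin is at the right (−y) end of the rack and the plug is at the left.

```bash
cat > fit.py <<'E'
from h import *
from scipy.optimize import least_squares
def hull(n,x,y,r,z0,z1):
    t=np.linspace(0,2*np.pi,40)
    P=np.vstack([np.c_[x+r*np.cos(t),y+r*np.sin(t),0*t+z] for z in(z0,z1)])
    return cv2.convexHull(proj(n,P).astype(np.float32))
def cen(h):
    m=cv2.moments(h);return np.array([m["m10"]/m["m00"],m["m01"]/m["m00"]])
def graymask(im,box,smax=60):
    l,t,r,b=box;hs=cv2.cvtColor(im[t:b,l:r],cv2.COLOR_BGR2HSV)
    m=(hs[:,:,1]<smax).astype(np.uint8);k,L,S,C=cv2.connectedComponentsWithStats(m)
    i=1+np.argmax(S[1:,4]);M=np.zeros(im.shape[:2],np.uint8);M[t:b,l:r]=L==i
    c=cv2.findContours(M,cv2.RETR_EXTERNAL,cv2.CHAIN_APPROX_NONE)[0][0];F=cv2.drawContours(M*0,[c],-1,1,-1)
    ys,xs=np.nonzero(F);return np.array([xs.mean(),ys.mean()]),len(xs)
def cyl(obs,r,z0,z1,x0):
    return least_squares(lambda p:np.concatenate([cen(hull(n,*p,r,z0,z1))-c for n,c in obs]),x0)
J=lambda p,P:np.c_[p[0]+np.cos(p[2])*P[:,0]-np.sin(p[2])*P[:,1],p[1]+np.sin(p[2])*P[:,0]+np.cos(p[2])*P[:,1],P[:,2]]
E
python3 - <<'E'
from fit import *
a=cv2.imread("pics/t0.png");b=cv2.imread("pics/s0.png")
o=[]
for n,im,bx in(("top",a,(344,212,378,246)),("side",b,(304,146,334,170))):
    c,k=graymask(im,bx,75);print("ring",n,c,k);s=cyl([(n,c)],.03,0,.024,[.469,-.32]);print(s.x,s.cost,cv2.contourArea(hull(n,*s.x,.03,0,.024)))
for n,im,bx in(("top",a,(142,190,168,214)),("side",b,(184,262,204,296))):
    c,k=graymask(im,bx,75);print("pin",n,c,k);s=cyl([(n,c)],.011,.045,.089,[.534,.285]);print(s.x,s.cost,cv2.contourArea(hull(n,*s.x,.011,.045,.089)))
uv=lambda x,y:((x+.5)/8-.5+200,(y+.5)/8-.5+170)
obs=np.array([uv(411,294),uv(609,246),uv(588,156),uv(632,340),uv(655,68),uv(733,397)])
P=np.array([[0,.012,.035],[0,-.063,.041],[.035,-.063,.045],[-.035,-.063,.045],[.065,-.1,.014],[-.065,-.1,.014]])
f=lambda p:(proj("top",J(p,P))-obs).ravel()
s=least_squares(f,[.55,0,.2]);p=s.x;print("jig",p,np.round(s.fun.reshape(-1,2),2))
L=lambda th:np.array([[x,.085-d*np.cos(th),.046+d*np.sin(th)] for x,d in((.04,.208),(-.04,.208))])
ho=np.array([uv(95,180),uv(165,493)]);
s=least_squares(lambda q:(proj("top",J(p,L(q[0])))-ho).ravel(),[1.6]);print("leaf",s.x,s.fun, "handle",J(p,L(s.x[0])))
# side check
so=np.array([[210+95/5,140+55/5],[210+318/5,140+78/5]]);print("side",proj("side",J(p,L(s.x[0])))-so)
sq=least_squares(lambda q:(proj("side",J(q,L(q[3])))-so).ravel(),[*p,s.x[0]]);print(sq.x)
print("base corners side",proj("side",J(p,np.array([[.065,.1,0],[-.065,.1,0],[-.065,.1,.014]]))),"vs",[(210+65/5,140+515/5),(210+338/5,140+545/5)])
for q in P[:2],: print(J(p,q))
E
```

```text
ring top [358.92013889 226.69791667] 288
[ 0.4703652  -0.32628393] 6.379491016204351e-13 349.5337415933609
ring side [318.46975089 158.00711744] 281
[ 0.4674671 -0.3247949] 7.982773898140226e-12 311.692357521737
pin top [153.4516129  200.46774194] 62
[0.538554   0.28591683] 8.210261568356396e-13 72.24416767491493
pin side [191.55776892 279.35458167] 251
[0.53537808 0.28500933] 1.0122304158581716e-11 269.94765870133415
jig [ 0.5297281  -0.00851664  0.23862146] [[-0.   -0.  ]
 [-0.19  0.29]
 [-0.14  0.01]
 [-0.25 -0.05]
 [ 0.26 -0.31]
 [ 0.34  0.05]]
leaf [1.66432669] [ 0.62002904  2.76225288 -0.97202456 -4.34350659] handle [[0.54391222 0.10240492 0.25309088]
 [0.46617904 0.08349585 0.25309088]]
side [[ 0.48712708 -3.1143687 ]
 [-3.25654726 -3.2332882 ]]
[0.52017626 0.02248733 0.27611013 1.5707894 ]
base corners side [[220.73814128 241.08651253]
 [276.78903312 248.86365251]
 [277.11538055 244.32855276]] vs [(223.0, 243.0), (277.6, 249.0)]
[[ 0.52689174  0.00314333  0.035     ]
 [ 0.54461899 -0.06973152  0.041     ]]
```

```bash
cat > go.py <<'E'
import sys
from h import *
from scipy.spatial.transform import Rotation as R
def go(x,y,z,yaw=.2386):
    s=manip.get_state();w,a,b,c=s["ee_rot"];Q=R.from_quat([a,b,c,w])
    T=R.from_matrix(np.c_[[np.cos(yaw),np.sin(yaw),0],[np.sin(yaw),-np.cos(yaw),0],[0,0,-1]])
    best=min([T,T*R.from_euler("z",np.pi)],key=lambda t:(Q.inv()*t).magnitude())
    d=np.array([x,y,z])-s["position"]
    print("t",round(s["clock"],2),"pos",np.round(s["position"],4),"F",np.round(s["contact_force"],1),"w",round(s["width"],4),"q",np.round(s["qpos"],2))
    print("rotvec deg",np.round(np.degrees((Q.inv()*best).as_rotvec()),1),"lin now mm",np.round(1e3*Q.inv().apply(d),1),"lin after rot mm",np.round(1e3*best.inv().apply(d),1))
if __name__=="__main__": go(*map(float,sys.argv[1:]))
E
python3 go.py .469 -.3255 .256
```

```text
t 1.2 pos [0.2164 0.5328 0.2563] F [0.1 0.7 0.7] w 0.0855 q [ 1.06  0.28  1.5  -0.    1.36 -0.12]
rotvec deg [-0.  -0.  54.2] lin now mm [-7.001e+02  5.570e+02  3.000e-01] lin after rot mm [4.260e+01 8.937e+02 3.000e-01]
```

Call:
send_rows(
  plan=[
    {"linear":[0,0,-0.004],"delta_rot":[0,0,6.8]},
    {"linear":[0,0,-0.004],"delta_rot":[0,0,6.8]},
    {"linear":[0,0,-0.004],"delta_rot":[0,0,6.8]},
    {"linear":[0,0,-0.004],"delta_rot":[0,0,6.8]},
    {"linear":[0,0,-0.004],"delta_rot":[0,0,6.8]},
    {"linear":[0,0,-0.004],"delta_rot":[0,0,6.8]},
    {"linear":[0,0,-0.004],"delta_rot":[0,0,6.8]},
    {"linear":[0,0,-0.004],"delta_rot":[0,0,6.8]},
  ],
)

```text
$.plan[0]: bad value
```

Call:
send_rows(
  plan=[
    {"linear":[0.002,0.04,0]},
    {"linear":[0.002,0.04,0]},
    {"linear":[0.002,0.04,0]},
    {"linear":[0.002,0.04,0]},
    {"linear":[0.002,0.04,0]},
    {"linear":[0.002,0.04,0]},
    {"linear":[0.002,0.04,0]},
    {"linear":[0.002,0.04,0]},
    {"linear":[0.002,0.04,0]},
    {"linear":[0.002,0.04,0]},
    {"linear":[0.002,0.04,0]},
    {"linear":[0.002,0.04,0]},
  ],
)

```text
$.plan[0]: bad value
```

```bash
python3 go.py .469 -.3255 .1
```

```text
t 1.2 pos [0.2164 0.5328 0.2563] F [0.1 0.7 0.7] w 0.0855 q [ 1.06  0.28  1.5  -0.    1.36 -0.12]
rotvec deg [-0.  -0.  54.2] lin now mm [-700.1  557.   156.3] lin after rot mm [ 42.6 893.7 156.3]
```

Call:
send_rows(
  plan=[
    {"linear":[0,0,-0.004],"delta_rot":[0,0,6.8],"fingers":0.085},
    {"linear":[0,0,-0.004],"delta_rot":[0,0,6.8],"fingers":0.085},
    {"linear":[0,0,-0.004],"delta_rot":[0,0,6.8],"fingers":0.085},
    {"linear":[0,0,-0.004],"delta_rot":[0,0,6.8],"fingers":0.085},
    {"linear":[0,0,-0.004],"delta_rot":[0,0,6.8],"fingers":0.085},
    {"linear":[0,0,-0.004],"delta_rot":[0,0,6.8],"fingers":0.085},
    {"linear":[0,0,-0.004],"delta_rot":[0,0,6.8],"fingers":0.085},
    {"linear":[0,0,-0.004],"delta_rot":[0,0,6.8],"fingers":0.085},
  ],
)

```text
clock: 1.87
position: [0.216, 0.5321, 0.2883]
ee_rot: [0.001, 0.995, 0.095, -0.001]
contact_force: [0.6, -0.7, 0.2]
width: 0.0852
```

Call:
send_rows(
  plan=[
    {"linear":[0.002,0.04,0],"delta_rot":[0,0,0],"fingers":0.085},
    {"linear":[0.002,0.04,0],"delta_rot":[0,0,0],"fingers":0.085},
    {"linear":[0.002,0.04,0],"delta_rot":[0,0,0],"fingers":0.085},
    {"linear":[0.002,0.04,0],"delta_rot":[0,0,0],"fingers":0.085},
    {"linear":[0.002,0.04,0],"delta_rot":[0,0,0],"fingers":0.085},
    {"linear":[0.002,0.04,0],"delta_rot":[0,0,0],"fingers":0.085},
    {"linear":[0.002,0.04,0],"delta_rot":[0,0,0],"fingers":0.085},
    {"linear":[0.002,0.04,0],"delta_rot":[0,0,0],"fingers":0.085},
    {"linear":[0.002,0.04,0],"delta_rot":[0,0,0],"fingers":0.085},
    {"linear":[0.002,0.04,0],"delta_rot":[0,0,0],"fingers":0.085},
    {"linear":[0.002,0.04,0],"delta_rot":[0,0,0],"fingers":0.085},
    {"linear":[0.002,0.04,0],"delta_rot":[0,0,0],"fingers":0.085},
  ],
)

```text
clock: 2.87
position: [0.3323, 0.056, 0.2879]
ee_rot: [-0.002, 0.995, 0.102, 0.005]
contact_force: [0.9, -0.1, -0.2]
width: 0.0849
```

```bash
python3 go.py .469 -.3255 .1
```

```text
t 2.87 pos [0.3323 0.056  0.2879] F [ 0.9 -0.1 -0.2] w 0.0849 q [-0.05 -0.12  1.87  0.01  1.38 -0.25]
rotvec deg [-0.2 -0.6 -2. ] lin now mm [ 54.6 401.9 187.1] lin after rot mm [ 42.6 403.  187.9]
```

Call:
send_rows(
  plan=[
    {"linear":[0.004,0.036,0.01],"delta_rot":[-0.2,-0.6,-2],"fingers":0.085},
    {"linear":[0.004,0.037,0.017],"delta_rot":[0,0,0],"fingers":0.085},
    {"linear":[0.004,0.037,0.017],"delta_rot":[0,0,0],"fingers":0.085},
    {"linear":[0.004,0.037,0.017],"delta_rot":[0,0,0],"fingers":0.085},
    {"linear":[0.004,0.037,0.017],"delta_rot":[0,0,0],"fingers":0.085},
    {"linear":[0.004,0.037,0.017],"delta_rot":[0,0,0],"fingers":0.085},
    {"linear":[0.004,0.037,0.017],"delta_rot":[0,0,0],"fingers":0.085},
    {"linear":[0.004,0.037,0.017],"delta_rot":[0,0,0],"fingers":0.085},
    {"linear":[0.004,0.037,0.017],"delta_rot":[0,0,0],"fingers":0.085},
    {"linear":[0.004,0.037,0.017],"delta_rot":[0,0,0],"fingers":0.085},
    {"linear":[0.003,0.032,0.017],"delta_rot":[0,0,0],"fingers":0.085},
    {"linear":[0,0,0],"delta_rot":[0,0,0],"fingers":0.085},
  ],
)

```text
clock: 3.87
position: [0.4719, -0.3455, 0.1116]
ee_rot: [0.006, 0.993, 0.114, 0.01]
contact_force: [0.5, 0.3, 0.0]
width: 0.0849
```

```bash
python3 go.py .469 -.3255 .031
```

```text
t 3.87 pos [ 0.4719 -0.3455  0.1116] F [0.5 0.3 0. ] w 0.0849 q [-0.76  0.39  1.71  0.01  1.01 -0.99]
rotvec deg [ 0.8 -1.1 -0.6] lin now mm [  0.2 -21.3  80.4] lin after rot mm [  1.9 -20.2  80.6]
```

Call:
send_rows(
  plan=[
    {"linear":[0,-0.01,0.01],"delta_rot":[0.8,-1.1,-0.6],"fingers":0.085},
    {"linear":[0.001,-0.008,0.01],"delta_rot":[0,0,0],"fingers":0.085},
    {"linear":[0,-0.002,0.01],"delta_rot":[0,0,0],"fingers":0.085},
    {"linear":[0,0,0.005],"delta_rot":[0,0,0],"fingers":0.085},
    {"linear":[0,0,0],"delta_rot":[0,0,0],"fingers":0.085},
    {"linear":[0,0,0],"delta_rot":[0,0,0],"fingers":0.085},
  ],
)

```text
clock: 4.37
position: [0.4668, -0.3222, 0.0722]
ee_rot: [-0.003, 0.993, 0.119, -0.004]
contact_force: [0.2, 0.1, -0.2]
width: 0.0851
```

```bash
python3 go.py .469 -.3255 .031; python3 - <<'E'
from fit import *
a=snap("top","t1.png");cv2.imwrite("pics/t1c.png",cv2.resize(a[205:260,320:400],(800,550),interpolation=cv2.INTER_CUBIC)[:,:,::-1])
E
```

```text
t 4.37 pos [ 0.4668 -0.3222  0.0722] F [ 0.2  0.1 -0.2] w 0.0851 q [-0.73  0.43  1.77 -0.    0.95 -0.96]
rotvec deg [-0.4  0.4  0. ] lin now mm [ 1.6  4.  41.2] lin after rot mm [ 1.3  3.7 41.2]
```

View pics/t1c.png

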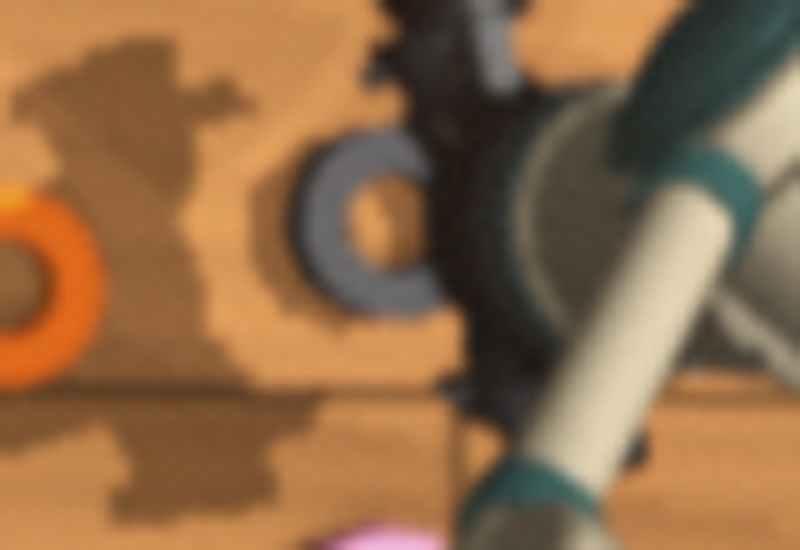

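The picture shows the dark ring under the gripper at about (385,225) in the crop, with the jaws straddling it; orange and pink are clear.

Call:
send_rows(
  plan=[
    {"linear":[0.001,0.003,0.012],"delta_rot":[-0.4,0.4,0],"fingers":0.085},
    {"linear":[0,0,0.012],"delta_rot":[0,0,0],"fingers":0.085},
    {"linear":[0,0,0.008],"delta_rot":[0,0,0],"fingers":0.085},
    {"linear":[0,0,0.003],"delta_rot":[0,0,0],"fingers":0.085},
    {"linear":[0,0,0.001],"delta_rot":[0,0,0],"fingers":0.085},
    {"linear":[0,0,0],"delta_rot":[0,0,0],"fingers":0.085},
  ],
)

```text
clock: 4.92
position: [0.4711, -0.3259, 0.0398]
ee_rot: [0.004, 0.993, 0.12, 0.003]
contact_force: [-0.6, 0.6, -0.1]
width: 0.085
```

```bash
python3 go.py .469 -.3255 .031
```

```text
t 4.92 pos [ 0.4711 -0.3259  0.0398] F [-0.6  0.6 -0.1] w 0.085 q [-0.73  0.47  1.81  0.    0.85 -0.97]
rotvec deg [ 0.5 -0.3  0.1] lin now mm [-2.  -0.9  8.7] lin after rot mm [-2.  -0.9  8.8]
```

Call:
send_rows(
  plan=[
    {"linear":[-0.001,0,0.006],"delta_rot":[0.5,-0.3,0],"fingers":0.085},
    {"linear":[0,0,0.003],"delta_rot":[0,0,0],"fingers":0.085},
    {"linear":[0,0,0.0],"delta_rot":[0,0,0],"fingers":0.05},
    {"linear":[0,0,0],"delta_rot":[0,0,0],"fingers":0.05},
    {"linear":[0,0,0],"delta_rot":[0,0,0],"fingers":0.05},
    {"linear":[0,0,0],"delta_rot":[0,0,0],"fingers":0.05},
    {"linear":[0,0,0],"delta_rot":[0,0,0],"fingers":0.05},
  ],
  force=50,
)

```text
clock: 5.5
position: [0.4698, -0.327, 0.0322]
ee_rot: [-0.0, 0.993, 0.12, -0.0]
contact_force: [0.4, 0.9, -1.8]
width: 0.0581
```

```bash
python3 go.py .469 -.3255 .1
```

```text
t 5.5 pos [ 0.4698 -0.327   0.0322] F [ 0.4  0.9 -1.8] w 0.0581 q [-0.73  0.48  1.81 -0.    0.85 -0.97]
rotvec deg [-0.   0.   0.2] lin now mm [ -0.5  -1.7 -67.8] lin after rot mm [ -0.5  -1.7 -67.8]
```

Call:
send_rows(
  plan=[
    {"linear":[0,0,-0.015],"delta_rot":[0,0,0],"fingers":0.05},
    {"linear":[0,0,-0.02],"delta_rot":[0,0,0],"fingers":0.05},
    {"linear":[0,0,-0.02],"delta_rot":[0,0,0],"fingers":0.05},
    {"linear":[0,0,-0.012],"delta_rot":[0,0,0],"fingers":0.05},
    {"linear":[0,0,0],"delta_rot":[0,0,0],"fingers":0.05},
  ],
)

```text
clock: 5.92
position: [0.4674, -0.3245, 0.0969]
ee_rot: [-0.004, 0.993, 0.12, -0.003]
contact_force: [1.3, -0.5, -3.0]
width: 0.058
```

```bash
python3 go.py .527 .003 .105
```

```text
t 5.92 pos [ 0.4674 -0.3245  0.0969] F [ 1.3 -0.5 -3. ] w 0.058 q [-0.73  0.4   1.74  0.    1.01 -0.97]
rotvec deg [-0.5  0.3  0.1] lin now mm [ 136.  -303.8   -6. ] lin after rot mm [ 135.3 -304.1   -8.1]
```

Call:
send_rows(
  plan=[
    {"linear":[0.009,-0.02,-0.005],"delta_rot":[-0.5,0.3,0],"fingers":0.05},
    {"linear":[0.013,-0.03,-0.002],"delta_rot":[0,0,0],"fingers":0.05},
    {"linear":[0.013,-0.03,0],"delta_rot":[0,0,0],"fingers":0.05},
    {"linear":[0.013,-0.03,0],"delta_rot":[0,0,0],"fingers":0.05},
    {"linear":[0.013,-0.03,0],"delta_rot":[0,0,0],"fingers":0.05},
    {"linear":[0.013,-0.03,0],"delta_rot":[0,0,0],"fingers":0.05},
    {"linear":[0.013,-0.03,0],"delta_rot":[0,0,0],"fingers":0.05},
    {"linear":[0.013,-0.03,0],"delta_rot":[0,0,0],"fingers":0.05},
    {"linear":[0.011,-0.024,0],"delta_rot":[0,0,0],"fingers":0.05},
    {"linear":[0.007,-0.015,0],"delta_rot":[0,0,0],"fingers":0.05},
    {"linear":[0.003,-0.008,0],"delta_rot":[0,0,0],"fingers":0.05},
    {"linear":[0,0,0],"delta_rot":[0,0,0],"fingers":0.05},
  ],
)

```text
clock: 6.92
position: [0.5153, -0.0141, 0.0907]
ee_rot: [-0.003, 0.993, 0.117, -0.007]
contact_force: [-0.6, -1.0, -4.6]
width: 0.0582
```

```bash
python3 go.py .527 .003 .105
```

```text
t 6.92 pos [ 0.5153 -0.0141  0.0907] F [-0.6 -1.  -4.6] w 0.0582 q [-0.16  0.35  1.86  0.    0.95 -0.4 ]
rotvec deg [-0.4  0.7 -0.2] lin now mm [ 15.2 -14.  -14.4] lin after rot mm [ 15.4 -13.9 -14.3]
```

Call:
send_rows(
  plan=[
    {"linear":[0.006,-0.005,-0.005],"delta_rot":[-0.4,0.7,-0.2],"fingers":0.05},
    {"linear":[0.006,-0.006,0],"delta_rot":[0,0,0],"fingers":0.05},
    {"linear":[0.003,-0.003,0],"delta_rot":[0,0,0],"fingers":0.05},
    {"linear":[0,0,0],"delta_rot":[0,0,0],"fingers":0.05},
    {"linear":[0,0,0],"delta_rot":[0,0,0],"fingers":0.05},
  ],
)

```text
clock: 7.33
position: [0.527, 0.0014, 0.0946]
ee_rot: [0.001, 0.993, 0.118, -0.001]
contact_force: [0.1, 0.0, -4.8]
width: 0.0581
```

```bash
python3 go.py .527 .003 .08; python3 - <<'E'
from fit import *
a=snap("top","t2.png");b=snap("side","s2.png")
A=cv2.resize(a[180:240,205:295],(750,500),interpolation=cv2.INTER_CUBIC)
B=cv2.resize(b[140:260,200:320],(500,500),interpolation=cv2.INTER_CUBIC)
cv2.imwrite("pics/c2.png",cv2.resize(np.hstack([A,B]),(800,320))[:,:,::-1])
for c in("top","side"):
  for m in manip.masks_of("ring_center",c)[:3]: print(c,m["p"],m["extent"])
E
```

```text
t 7.33 pos [0.527  0.0014 0.0946] F [ 0.1  0.  -4.8] w 0.0581 q [-0.13  0.35  1.84 -0.    0.95 -0.36]
rotvec deg [ 0.1  0.1 -0.1] lin now mm [ 0.4 -1.6 14.6] lin after rot mm [ 0.3 -1.6 14.6]
top 0.81 [348.8, 259.9, 367.9, 277.4]
top 0.66 [309.3, 226.8, 334.3, 247.6]
top 0.53 [209.5, 193.8, 292.2, 236.2]
side 0.84 [300.7, 172.6, 325.4, 190.0]
side 0.69 [346.4, 159.5, 371.7, 174.1]
side 0.68 [238.0, 194.0, 261.9, 211.6]
```

View pics/c2.png

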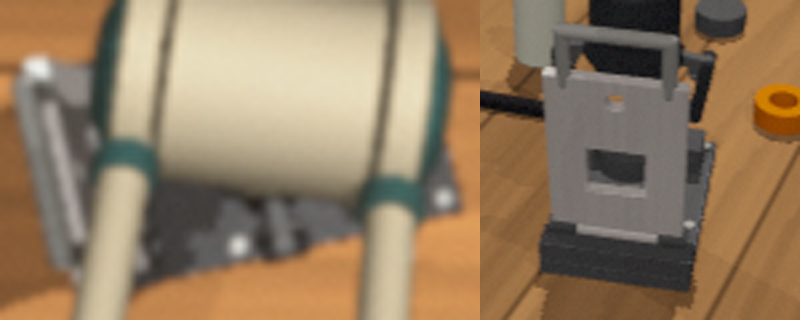

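The leaf and jaws show in the side view (leaf clear of the gripper); the ring itself is hidden from above, so I go down carefully by force.

Call:
send_rows(
  plan=[
    {"linear":[0,0,0.01],"delta_rot":[0,0,0],"fingers":0.05},
    {"linear":[0,0,0.01],"delta_rot":[0,0,0],"fingers":0.05},
    {"linear":[0,0,0.005],"delta_rot":[0,0,0],"fingers":0.05},
    {"linear":[0,0,0.003],"delta_rot":[0,0,0],"fingers":0.05},
    {"linear":[0,0,0],"delta_rot":[0,0,0],"fingers":0.05},
  ],
)

```text
clock: 7.95
position: [0.5263, 0.0002, 0.0641]
ee_rot: [0.001, 0.993, 0.117, -0.001]
contact_force: [0.3, 0.5, -3.3]
width: 0.0584
```

```bash
python3 go.py .5273 .0015 .046
```

```text
t 7.95 pos [5.263e-01 2.000e-04 6.410e-02] F [ 0.3  0.5 -3.3] w 0.0584 q [-0.13  0.39  1.88 -0.    0.88 -0.36]
rotvec deg [ 0.1  0.1 -0.2] lin now mm [ 1.3 -1.1 18.1] lin after rot mm [ 1.3 -1.1 18.1]
```

Call:
send_rows(
  plan=[
    {"linear":[0.001,-0.001,0.004],"delta_rot":[0,0,0],"fingers":0.05},
    {"linear":[0,0,0.005],"delta_rot":[0,0,0],"fingers":0.05},
    {"linear":[0,0,0.003],"delta_rot":[0,0,0],"fingers":0.05},
    {"linear":[0,0,0],"delta_rot":[0,0,0],"fingers":0.05},
  ],
)

```text
clock: 8.28
position: [0.5271, 0.0014, 0.0509]
ee_rot: [0.001, 0.993, 0.117, -0.001]
contact_force: [-0.3, -0.0, -3.4]
width: 0.0582
```

```bash
python3 go.py .5273 .0015 .046
```

```text
t 8.28 pos [0.5271 0.0014 0.0509] F [-0.3 -0.  -3.4] w 0.0582 q [-0.13  0.41  1.89 -0.    0.85 -0.36]
rotvec deg [ 0.1  0.1 -0.2] lin now mm [ 0.2 -0.1  4.9] lin after rot mm [ 0.2 -0.1  4.9]
```

Call:
send_rows(
  plan=[
    {"linear":[0,0,0.003],"delta_rot":[0,0,0],"fingers":0.05},
    {"linear":[0,0,0.002],"delta_rot":[0,0,0],"fingers":0.05},
    {"linear":[0,0,0],"delta_rot":[0,0,0],"fingers":0.05},
    {"linear":[0,0,0],"delta_rot":[0,0,0],"fingers":0.076},
    {"linear":[0,0,0],"delta_rot":[0,0,0],"fingers":0.076},
    {"linear":[0,0,0],"delta_rot":[0,0,0],"fingers":0.076},
    {"linear":[0,0,0],"delta_rot":[0,0,0],"fingers":0.076},
    {"linear":[0,0,-0.01],"delta_rot":[0,0,0],"fingers":0.076},
    {"linear":[0,0,-0.02],"delta_rot":[0,0,0],"fingers":0.076},
    {"linear":[0,0,-0.03],"delta_rot":[0,0,0],"fingers":0.076},
  ],
)

```text
clock: 9.12
position: [0.526, 0.0017, 0.1059]
ee_rot: [0.001, 0.993, 0.117, -0.003]
contact_force: [1.1, -0.2, -0.1]
width: 0.0762
```

```bash
python3 go.py .54 -.2 .25 1.8094; python3 - <<'E'
from fit import *
a=cv2.imread("pics/t0.png")
# fit leaf angle with handle + leaf corners
p=[.5297,-.0085,.2386]
uv=lambda x,y:((x+.5)/8-.5+200,(y+.5)/8-.5+170)
H=lambda th,x,d:[x,.085-d*np.cos(th),.046+d*np.sin(th)]
o=np.array([uv(72,205),uv(130,475)]);so=np.array([[210+97/5,140+55/5],[210+318/5,140+76/5]])
for q in np.arange(1.5,1.85,.05):
    h=J(p,np.array([H(q,.04,.208),H(q,-.04,.208)]));print(round(q,2),np.round((proj("top",h)-o).ravel(),1),np.round((proj("side",h)-so).ravel(),1),np.round(h.mean(0),4))
E
```

```text
t 9.12 pos [0.526  0.0017 0.1059] F [ 1.1 -0.2 -0.1] w 0.0762 q [-0.13  0.34  1.83 -0.    0.98 -0.36]
rotvec deg [ 0.3  0.3 89.8] lin now mm [ -34.3  199.4 -143.8] lin after rot mm [ 199.3   34.  -144.1]
1.5 [17.1 -3.5 17.1 -5.2] [  3.9 -11.8  -0.7 -11.7] [0.5131 0.0598 0.2535]
1.55 [13.  -2.5 12.9 -4.3] [ 2.8 -9.5 -1.5 -9.4] [0.5106 0.0699 0.254 ]
1.6 [ 8.8 -1.6  8.7 -3.3] [ 1.6 -6.9 -2.2 -6.7] [0.5082 0.08   0.2539]
1.65 [ 4.7 -0.6  4.6 -2.4] [ 0.4 -4.  -3.  -3.7] [0.5057 0.0901 0.2533]
1.7 [ 0.6  0.3  0.5 -1.4] [-0.8 -0.8 -3.8 -0.5] [0.5033 0.1001 0.2523]
1.75 [-3.5  1.3 -3.6 -0.5] [-1.9  2.6 -4.7  3. ] [0.5008 0.1101 0.2507]
1.8 [-7.5  2.3 -7.6  0.5] [-3.1  6.3 -5.5  6.8] [0.4984 0.12   0.2486]
1.85 [-11.4   3.3 -11.6   1.4] [-4.3 10.3 -6.4 10.9] [0.4961 0.1298 0.2459]
```

Call:
send_rows(
  plan=[
    {"linear":[0,0,-0.03],"delta_rot":[0.3,0.3,7],"fingers":0.06},
    {"linear":[0,0,-0.03],"delta_rot":[0,0,7],"fingers":0.06},
    {"linear":[0,0,-0.03],"delta_rot":[0,0,7],"fingers":0.06},
    {"linear":[0,0,-0.03],"delta_rot":[0,0,7],"fingers":0.06},
    {"linear":[0,0,-0.03],"delta_rot":[0,0,7],"fingers":0.06},
    {"linear":[0,0,-0.03],"delta_rot":[0,0,7],"fingers":0.06},
    {"linear":[0,0,-0.025],"delta_rot":[0,0,7],"fingers":0.06},
    {"linear":[0,0,-0.015],"delta_rot":[0,0,7],"fingers":0.06},
    {"linear":[0,0,-0.008],"delta_rot":[0,0,7],"fingers":0.06},
    {"linear":[0,0,0],"delta_rot":[0,0,7],"fingers":0.06},
    {"linear":[0,0,0],"delta_rot":[0,0,7],"fingers":0.06},
    {"linear":[0,0,0],"delta_rot":[0,0,6],"fingers":0.06},
  ],
)

```text
clock: 10.12
position: [0.525, 0.0013, 0.3672]
ee_rot: [-0.008, 0.81, -0.586, 0.011]
contact_force: [-1.3, -0.0, -0.2]
width: 0.0599
```

```bash
python3 go.py .5028 .102 .32 -1.3322; python3 - <<'E'
from fit import *
a=snap("top","t3.png")
cv2.imwrite("pics/c3.png",cv2.resize(a[180:240,205:295],(750,500),interpolation=cv2.INTER_CUBIC)[:,:,::-1])
E
```

```text
t 10.12 pos [0.525  0.0013 0.3672] F [-1.3 -0.  -0.2] w 0.0599 q [-0.13  0.14  1.41  0.    1.56  1.12]
rotvec deg [-1.5 -0.4  4.6] lin now mm [-103.    -9.2   46.6] lin after rot mm [-103.1   -2.2   47.2]
```

View pics/c3.png

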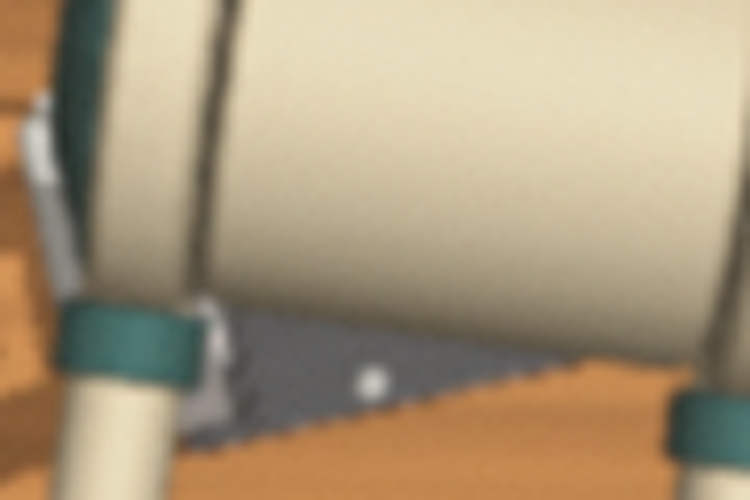

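The arm still hides the ring from above; I'll verify it once the arm is clear. Moving on to the handle.

Call:
send_rows(
  plan=[
    {"linear":[-0.015,0,0],"delta_rot":[-1.5,-0.4,4.6],"fingers":0.06},
    {"linear":[-0.025,0,0.006],"delta_rot":[0,0,0],"fingers":0.06},
    {"linear":[-0.025,0,0.01],"delta_rot":[0,0,0],"fingers":0.06},
    {"linear":[-0.02,0,0.01],"delta_rot":[0,0,0],"fingers":0.06},
    {"linear":[-0.01,0,0.01],"delta_rot":[0,0,0],"fingers":0.06},
    {"linear":[0,0,0.005],"delta_rot":[0,0,0],"fingers":0.06},
    {"linear":[0,0,0],"delta_rot":[0,0,0],"fingers":0.06},
    {"linear":[0,0,0],"delta_rot":[0,0,0],"fingers":0.06},
  ],
)

```text
clock: 10.83
position: [0.5002, 0.0945, 0.3291]
ee_rot: [-0.001, 0.788, -0.616, 0.003]
contact_force: [1.3, 0.7, -0.0]
width: 0.06
```

```bash
python3 go.py .5028 .102 .259 -1.3322; python3 - <<'E'
from fit import *
b=snap("side","s4.png")
cv2.imwrite("pics/c4.png",cv2.resize(b[60:220,180:320],(525,600),interpolation=cv2.INTER_CUBIC)[:,:,::-1])
E
```

```text
t 10.83 pos [0.5002 0.0945 0.3291] F [ 1.3  0.7 -0. ] w 0.06 q [ 0.05  0.14  1.51 -0.    1.49  1.38]
rotvec deg [-0.3 -0.2  0.2] lin now mm [-6.9 -3.9 70.1] lin after rot mm [-6.7 -4.3 70.1]
```

View pics/c4.png

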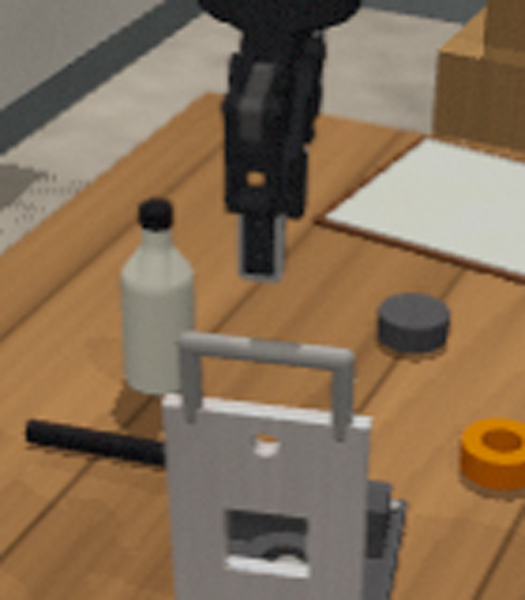

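The side picture shows the gripper above the handle bar (crop (265,345)), aligned with it, and the ring seated around the post through the window (crop (275,550)).

Call:
send_rows(
  plan=[
    {"linear":[-0.004,-0.002,0.008],"delta_rot":[-0.3,-0.2,0],"fingers":0.06},
    {"linear":[-0.002,-0.001,0.014],"delta_rot":[0,0,0],"fingers":0.06},
    {"linear":[0,0,0.014],"delta_rot":[0,0,0],"fingers":0.06},
    {"linear":[0,0,0.014],"delta_rot":[0,0,0],"fingers":0.06},
    {"linear":[0,0,0.008],"delta_rot":[0,0,0],"fingers":0.06},
    {"linear":[0,0,0.003],"delta_rot":[0,0,0],"fingers":0.06},
    {"linear":[0,0,0],"delta_rot":[0,0,0],"fingers":0.06},
  ],
)

```text
clock: 11.47
position: [0.5065, 0.0968, 0.2665]
ee_rot: [-0.001, 0.785, -0.619, 0.003]
contact_force: [-0.3, -0.8, 0.7]
width: 0.0596
```

```bash
python3 go.py .5028 .102 .259 -1.3322
```

```text
t 11.47 pos [0.5065 0.0968 0.2665] F [-0.3 -0.8  0.7] w 0.0596 q [ 0.06  0.18  1.61 -0.    1.35  1.39]
rotvec deg [-0.3 -0.2 -0.2] lin now mm [-5.9  2.4  7.5] lin after rot mm [-5.9  2.4  7.5]
```

Call:
send_rows(
  plan=[
    {"linear":[-0.004,0.001,0.005],"delta_rot":[0,0,0],"fingers":0.06},
    {"linear":[-0.001,0,0.002],"delta_rot":[0,0,0],"fingers":0.05},
    {"linear":[0,0,0],"delta_rot":[0,0,0],"fingers":0.008},
    {"linear":[0,0,0],"delta_rot":[0,0,0],"fingers":0.008},
    {"linear":[0,0,0],"delta_rot":[0,0,0],"fingers":0.008},
    {"linear":[0,0,0],"delta_rot":[0,0,0],"fingers":0.008},
    {"linear":[0,0,0],"delta_rot":[0,0,0],"fingers":0.008},
    {"linear":[0,0,0],"delta_rot":[0,0,0],"fingers":0.008},
    {"linear":[0,0,0],"delta_rot":[0,0,0],"fingers":0.008},
  ],
  force=25,
)

```text
clock: 12.22
position: [0.5057, 0.1017, 0.2609]
ee_rot: [-0.003, 0.785, -0.619, 0.004]
contact_force: [-0.1, 0.1, -1.5]
width: 0.011
```

```bash
cat > arc.py <<'E'
from h import *
from scipy.spatial.transform import Rotation as R
# current bar angle about hinge from TCP, and remaining arc in tool axes
s=manip.get_state();p=np.array([.5297,-.0085]);yw=.2386
ey=np.array([-np.sin(yw),np.cos(yw)]);ex=np.array([np.cos(yw),np.sin(yw)])
w,a,b,c=s["ee_rot"];Q=R.from_quat([a,b,c,w]);g=s["position"]+.006*Q.apply([0,0,1])
y=(g[:2]-p)@ey;x=(g[:2]-p)@ex;th=np.arctan2(g[2]-.046,.085-y);r=np.hypot(g[2]-.046,.085-y)
print("t",round(s["clock"],2),"w",round(s["width"],4),"F",np.round(s["contact_force"],1),"x",x.round(4),"theta",th.round(3),"r",r.round(4),"rpy",np.round(Q.as_euler("xyz",degrees=True),1))
E
python3 arc.py
```

```text
t 12.22 w 0.011 F [-0.1  0.1 -1.5] x 0.0028 theta 1.703 r 0.2107 rpy [-179.4   -0.2  -76.5]
```

Call:
send_rows(
  plan=[
    {"linear":[0.01,0,-0.001],"delta_rot":[0,0,0],"fingers":0.008},
    {"linear":[0.015,0,-0.001],"delta_rot":[0,0,0],"fingers":0.008},
    {"linear":[0.016,0,0.0],"delta_rot":[0,0,0],"fingers":0.008},
    {"linear":[0.016,0,0.002],"delta_rot":[0,0,0],"fingers":0.008},
    {"linear":[0.016,0,0.003],"delta_rot":[0,0,0],"fingers":0.008},
    {"linear":[0.01,0,0.003],"delta_rot":[0,0,0],"fingers":0.008},
    {"linear":[0,0,0],"delta_rot":[0,0,0],"fingers":0.008},
  ],
)

```text
clock: 12.8
position: [0.5255, 0.0209, 0.2563]
ee_rot: [-0.007, 0.786, -0.618, 0.001]
contact_force: [2.5, -0.0, -4.3]
width: 0.0109
```

```bash
python3 arc.py
```

```text
t 12.8 w 0.0109 F [ 2.5 -0.  -4.3] x 0.003 theta 1.306 r 0.2117 rpy [-179.3    0.4  -76.4]
```

Call:
send_rows(
  plan=[
    {"linear":[0.013,0,0.007],"delta_rot":[0,0,0],"fingers":0.008},
    {"linear":[0.018,0,0.01],"delta_rot":[0,0,0],"fingers":0.008},
    {"linear":[0.017,0,0.012],"delta_rot":[0,0,0],"fingers":0.008},
    {"linear":[0.016,0,0.014],"delta_rot":[0,0,0],"fingers":0.008},
    {"linear":[0.01,0,0.01],"delta_rot":[0,0,0],"fingers":0.008},
    {"linear":[0.004,0,0.004],"delta_rot":[0,0,0],"fingers":0.008},
    {"linear":[0,0,0],"delta_rot":[0,0,0],"fingers":0.008},
  ],
)

```text
clock: 13.38
position: [0.5458, -0.0622, 0.2052]
ee_rot: [-0.005, 0.786, -0.618, 0.007]
contact_force: [0.2, -0.6, -0.6]
width: 0.0109
```

```bash
python3 arc.py
```

```text
t 13.38 w 0.0109 F [ 0.2 -0.6 -0.6] x 0.0031 theta 0.827 r 0.2082 rpy [-179.    -0.2  -76.4]
```

Call:
send_rows(
  plan=[
    {"linear":[0.009,0,0.01],"delta_rot":[0,0,0],"fingers":0.008},
    {"linear":[0.013,0,0.016],"delta_rot":[0,0,0],"fingers":0.008},
    {"linear":[0.011,0,0.017],"delta_rot":[0,0,0],"fingers":0.008},
    {"linear":[0.009,0,0.017],"delta_rot":[0,0,0],"fingers":0.008},
    {"linear":[0.006,0,0.013],"delta_rot":[0,0,0],"fingers":0.008},
    {"linear":[0.002,0,0.005],"delta_rot":[0,0,0],"fingers":0.008},
    {"linear":[0,0,0],"delta_rot":[0,0,0],"fingers":0.008},
  ],
)

```text
clock: 13.97
position: [0.5582, -0.1127, 0.1254]
ee_rot: [-0.003, 0.788, -0.616, 0.008]
contact_force: [-0.8, -1.7, 1.6]
width: 0.0108
```

```bash
python3 arc.py
```

```text
t 13.97 w 0.0108 F [-0.8 -1.7  1.6] x 0.0032 theta 0.363 r 0.2065 rpy [-179.2   -0.5  -76. ]
```

Call:
send_rows(
  plan=[
    {"linear":[0.003,0,0.01],"delta_rot":[0,0,0],"fingers":0.008},
    {"linear":[0.004,0,0.015],"delta_rot":[0,0,0],"fingers":0.008},
    {"linear":[0.003,0,0.015],"delta_rot":[0,0,0],"fingers":0.008},
    {"linear":[0.002,0,0.012],"delta_rot":[0,0,0],"fingers":0.008},
    {"linear":[0.001,0,0.007],"delta_rot":[0,0,0],"fingers":0.008},
    {"linear":[0,0,0.003],"delta_rot":[0,0,0],"fingers":0.008},
    {"linear":[0,0,0],"delta_rot":[0,0,0],"fingers":0.008},
  ],
)

```text
clock: 14.55
position: [0.5614, -0.1258, 0.0621]
ee_rot: [-0.001, 0.789, -0.614, 0.008]
contact_force: [-0.0, -2.3, -0.4]
width: 0.0109
```

```bash
python3 arc.py
```

```text
t 14.55 w 0.0109 F [-0.  -2.3 -0.4] x 0.0031 theta 0.049 r 0.2068 rpy [-179.3   -0.7  -75.8]
```

Call:
send_rows(
  plan=[
    {"linear":[0,0,0.006],"delta_rot":[0,0,0],"fingers":0.008},
    {"linear":[0,0,0.005],"delta_rot":[0,0,0],"fingers":0.008},
    {"linear":[0,0,0.002],"delta_rot":[0,0,0],"fingers":0.008},
    {"linear":[0,0,0],"delta_rot":[0,0,0],"fingers":0.008},
  ],
)

```text
clock: 14.88
position: [0.5616, -0.1262, 0.0512]
ee_rot: [-0.001, 0.79, -0.613, 0.009]
contact_force: [-2.1, -2.6, 2.9]
width: 0.0109
```

```bash
python3 arc.py
```

```text
t 14.88 w 0.0109 F [-2.1 -2.6  2.9] x 0.0032 theta -0.004 r 0.207 rpy [-179.2   -0.8  -75.7]
```

Call:
send_rows(
  plan=[
    {"linear":[0,0,0],"delta_rot":[0,0,0],"fingers":0.036},
    {"linear":[0,0,0],"delta_rot":[0,0,0],"fingers":0.036},
    {"linear":[0,0,0],"delta_rot":[0,0,0],"fingers":0.036},
    {"linear":[0,0,0],"delta_rot":[0,0,0],"fingers":0.036},
    {"linear":[0,0,-0.01],"delta_rot":[0,0,0],"fingers":0.036},
    {"linear":[0,0,-0.02],"delta_rot":[0,0,0],"fingers":0.036},
    {"linear":[0,0,-0.035],"delta_rot":[0,0,0],"fingers":0.036},
    {"linear":[0,0,-0.035],"delta_rot":[0,0,0],"fingers":0.036},
    {"linear":[0,0,-0.03],"delta_rot":[0,0,0],"fingers":0.036},
    {"linear":[0,0,-0.02],"delta_rot":[0,0,0],"fingers":0.036},
    {"linear":[0,0,-0.005],"delta_rot":[0,0,0],"fingers":0.036},
  ],
)

```text
clock: 15.8
position: [0.5583, -0.121, 0.2134]
ee_rot: [-0.003, 0.79, -0.613, 0.007]
contact_force: [1.6, -0.2, 1.2]
width: 0.0361
```

```bash
python3 go.py .537 .2855 .2 -1.3322; python3 go.py .537 .2855 .2 .2386
```

```text
t 15.8 pos [ 0.5583 -0.121   0.2134] F [ 1.6 -0.2  1.2] w 0.0361 q [-0.34  0.29  1.59  0.    1.24  0.98]
rotvec deg [-0.7 -0.4  0.7] lin now mm [-399.2  -80.2   11.5] lin after rot mm [-400.1  -75.4   13.4]
t 15.8 pos [ 0.5583 -0.121   0.2134] F [ 1.6 -0.2  1.2] w 0.0361 q [-0.34  0.29  1.59  0.    1.24  0.98]
rotvec deg [ -0.2  -0.9 -89.3] lin now mm [-399.2  -80.2   11.5] lin after rot mm [  75.4 -400.1   13.4]
```

Call:
send_rows(
  plan=[
    {"linear":[-0.025,-0.004,0],"delta_rot":[-0.7,-0.4,0.7],"fingers":0.06},
    {"linear":[-0.038,-0.007,0],"delta_rot":[0,0,0],"fingers":0.06},
    {"linear":[-0.038,-0.007,0],"delta_rot":[0,0,0],"fingers":0.06},
    {"linear":[-0.038,-0.007,0],"delta_rot":[0,0,0],"fingers":0.06},
    {"linear":[-0.038,-0.007,0],"delta_rot":[0,0,0],"fingers":0.06},
    {"linear":[-0.038,-0.007,0],"delta_rot":[0,0,0],"fingers":0.06},
    {"linear":[-0.038,-0.007,0],"delta_rot":[0,0,0],"fingers":0.06},
    {"linear":[-0.038,-0.007,0],"delta_rot":[0,0,0],"fingers":0.06},
    {"linear":[-0.035,-0.007,0],"delta_rot":[0,0,0],"fingers":0.06},
    {"linear":[-0.025,-0.005,0],"delta_rot":[0,0,0],"fingers":0.06},
    {"linear":[-0.015,-0.003,0],"delta_rot":[0,0,0],"fingers":0.06},
    {"linear":[-0.005,0,0],"delta_rot":[0,0,0],"fingers":0.06},
  ],
)

```text
clock: 16.8
position: [0.5351, 0.2702, 0.209]
ee_rot: [0.001, 0.784, -0.62, 0.001]
contact_force: [0.1, -0.1, -1.3]
width: 0.06
```

Call:
send_rows(
  plan=[
    {"linear":[0,0,0],"delta_rot":[0,0,0],"fingers":0.06},
    {"linear":[0,0,0],"delta_rot":[0,0,0],"fingers":0.06},
  ],
)

```text
clock: 16.97
position: [0.5337, 0.2711, 0.2076]
ee_rot: [0.002, 0.785, -0.619, 0.001]
contact_force: [0.2, -0.3, -0.2]
width: 0.06
```

```bash
python3 go.py .537 .2855 .14 -1.3322; python3 - <<'E'
from fit import *
a=snap("top","t5.png");b=snap("side","s5.png")
A=cv2.resize(a[175:245,200:300],(800,560),interpolation=cv2.INTER_CUBIC)
cv2.imwrite("pics/c5.png",A[:,:,::-1])
E
```

```text
t 16.97 pos [0.5337 0.2711 0.2076] F [ 0.2 -0.3 -0.2] w 0.06 q [ 0.36  0.34  1.53 -0.    1.27  1.69]
rotvec deg [ 0.1 -0.2 -0.2] lin now mm [-13.5  -6.7  67.5] lin after rot mm [-13.2  -6.6  67.6]
```

View pics/c5.png

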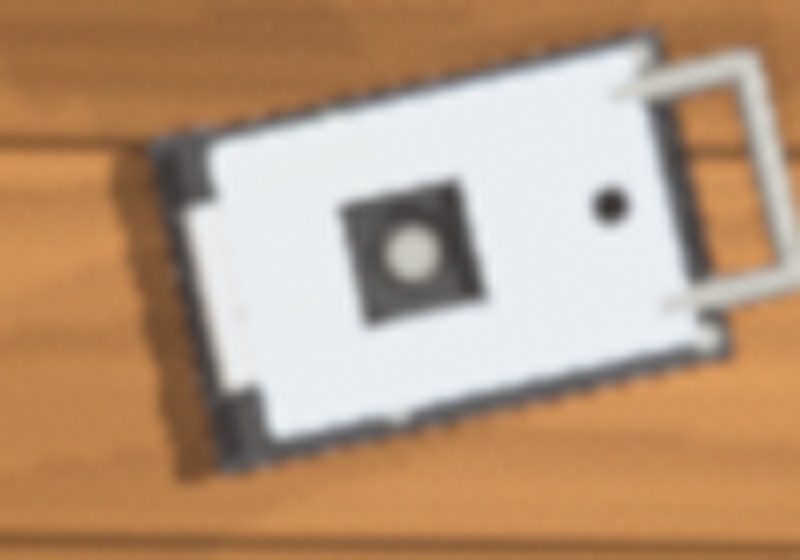

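The top view shows the leaf down, the ring around the post in the window (crop (413,252)), and the leaf hole at crop (611,205).

Call:
send_rows(
  plan=[
    {"linear":[-0.006,-0.003,0.015],"delta_rot":[0,0,0],"fingers":0.06},
    {"linear":[-0.005,-0.003,0.02],"delta_rot":[0,0,0],"fingers":0.06},
    {"linear":[-0.002,0,0.02],"delta_rot":[0,0,0],"fingers":0.06},
    {"linear":[0,0,0.01],"delta_rot":[0,0,0],"fingers":0.06},
    {"linear":[0,0,0.002],"delta_rot":[0,0,0],"fingers":0.06},
    {"linear":[0,0,0],"delta_rot":[0,0,0],"fingers":0.06},
  ],
)

```text
clock: 17.57
position: [0.5402, 0.2762, 0.1409]
ee_rot: [0.001, 0.782, -0.624, 0.003]
contact_force: [0.3, -0.2, 1.0]
width: 0.0602
```

```bash
python3 go.py .537 .2855 .081 -1.3322; python3 - <<'E'
from fit import *
a=cv2.imread("pics/t5.png");g=255-cv2.cvtColor(a,cv2.COLOR_BGR2GRAY).astype(float)
w=g[195:206,271:282];w=np.clip(w-60,0,None);print(np.round(g[200,268:284]))
ys,xs=np.mgrid[195:206,271:282];c=((w*xs).sum()/w.sum(),(w*ys).sum()/w.sum());print(c,at("top",c,.055),at("top",c,.041))
b=cv2.imread("pics/s5.png");cv2.imwrite("pics/c6.png",cv2.resize(b[150:350,130:330],(600,600),interpolation=cv2.INTER_CUBIC))
E
```

```text
t 17.57 pos [0.5402 0.2762 0.1409] F [ 0.3 -0.2  1. ] w 0.0602 q [ 0.36  0.4   1.61 -0.01  1.13  1.71]
rotvec deg [-0.1 -0.4 -0.9] lin now mm [-10.2   1.2  59.9] lin after rot mm [-9.8  0.9 59.9]
[ 18.  18.  18.  18.  19.  45. 123. 186. 201. 178. 102.  36.  18.  18.
  29.  79.]
(np.float64(275.8798938287989), np.float64(200.21964167219642)) [ 0.54491512 -0.06972883  0.055     ] [ 0.54576879 -0.07085414  0.041     ]
```

View pics/c6.png

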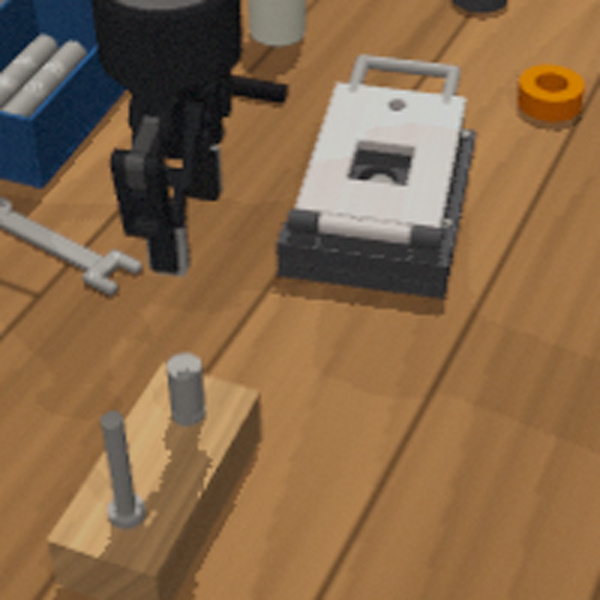

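The side view shows the stout pin at crop (185,390), the plug at (122,470), the leaf down and ring on post in the window.

Call:
send_rows(
  plan=[
    {"linear":[-0.005,0,0.005],"delta_rot":[-0.1,-0.4,-0.9],"fingers":0.06},
    {"linear":[-0.004,0,0.01],"delta_rot":[0,0,0],"fingers":0.06},
    {"linear":[0,0,0.012],"delta_rot":[0,0,0],"fingers":0.06},
    {"linear":[0,0,0.008],"delta_rot":[0,0,0],"fingers":0.06},
    {"linear":[0,0,0.003],"delta_rot":[0,0,0],"fingers":0.06},
    {"linear":[0,0,0],"delta_rot":[0,0,0],"fingers":0.06},
  ],
)

```text
clock: 18.07
position: [0.5409, 0.2855, 0.104]
ee_rot: [-0.004, 0.786, -0.618, 0.001]
contact_force: [-0.8, -0.6, 0.1]
width: 0.0603
```

```bash
python3 go.py .537 .2855 .081 -1.3322; python3 -c "
from h import *
print(at('side',(130+397.5/3-.5,150+104.5/3-.5),.055))"
```

```text
t 18.07 pos [0.5409 0.2855 0.104 ] F [-0.8 -0.6  0.1] w 0.0603 q [0.37 0.44 1.65 0.   1.04 1.7 ]
rotvec deg [-0.4  0.1 -0. ] lin now mm [-0.8  4.  22.9] lin after rot mm [-0.9  3.8 23. ]
[ 0.54288485 -0.07234967  0.055     ]
```

Call:
send_rows(
  plan=[
    {"linear":[-0.001,0.003,0.008],"delta_rot":[-0.4,0,0],"fingers":0.06},
    {"linear":[0,0.001,0.01],"delta_rot":[0,0,0],"fingers":0.06},
    {"linear":[0,0,0.004],"delta_rot":[0,0,0],"fingers":0.06},
    {"linear":[0,0,0],"delta_rot":[0,0,0],"fingers":0.06},
  ],
)

```text
clock: 18.4
position: [0.5369, 0.2863, 0.0808]
ee_rot: [-0.002, 0.786, -0.618, -0.0]
contact_force: [0.1, 0.5, -0.6]
width: 0.0602
```

```bash
python3 go.py .537 .2855 .081 -1.3322
```

```text
t 18.4 pos [0.5369 0.2863 0.0808] F [ 0.1  0.5 -0.6] w 0.0602 q [0.37 0.47 1.68 0.   0.99 1.7 ]
rotvec deg [-0.1  0.2  0. ] lin now mm [ 0.8  0.1 -0.3] lin after rot mm [ 0.8  0.1 -0.2]
```

Call:
send_rows(
  plan=[
    {"linear":[0.001,0,0],"delta_rot":[0,0,0],"fingers":0.015},
    {"linear":[0,0,0],"delta_rot":[0,0,0],"fingers":0.015},
    {"linear":[0,0,0],"delta_rot":[0,0,0],"fingers":0.015},
    {"linear":[0,0,0],"delta_rot":[0,0,0],"fingers":0.015},
    {"linear":[0,0,0],"delta_rot":[0,0,0],"fingers":0.015},
    {"linear":[0,0,0],"delta_rot":[0,0,0],"fingers":0.015},
    {"linear":[0,0,0],"delta_rot":[0,0,0],"fingers":0.015},
  ],
  force=60,
)

```text
clock: 18.98
position: [0.5372, 0.2852, 0.0807]
ee_rot: [-0.002, 0.786, -0.618, -0.0]
contact_force: [1.1, -0.3, -1.0]
width: 0.0204
```

```bash
python3 go.py .537 .2855 .16 -1.3322
```

```text
t 18.98 pos [0.5372 0.2852 0.0807] F [ 1.1 -0.3 -1. ] w 0.0204 q [0.37 0.47 1.68 0.   0.99 1.7 ]
rotvec deg [-0.1  0.2  0. ] lin now mm [ -0.6  -0.  -79.3] lin after rot mm [ -0.4   0.2 -79.3]
```

Call:
send_rows(
  plan=[
    {"linear":[0,0,-0.008],"delta_rot":[0,0,0],"fingers":0.015},
    {"linear":[0,0,-0.014],"delta_rot":[0,0,0],"fingers":0.015},
    {"linear":[0,0,-0.018],"delta_rot":[0,0,0],"fingers":0.015},
    {"linear":[0,0,-0.022],"delta_rot":[0,0,0],"fingers":0.015},
    {"linear":[0,0,-0.015],"delta_rot":[0,0,0],"fingers":0.015},
    {"linear":[0,0,0],"delta_rot":[0,0,0],"fingers":0.015},
  ],
)

```text
clock: 19.48
position: [0.5372, 0.2846, 0.1612]
ee_rot: [-0.001, 0.786, -0.618, -0.001]
contact_force: [-0.4, 0.4, -2.0]
width: 0.0209
```

```bash
python3 go.py .544 -.071 .16 -1.3322
```

```text
t 19.48 pos [0.5372 0.2846 0.1612] F [-0.4  0.4 -2. ] w 0.0209 q [0.37 0.39 1.58 0.   1.17 1.7 ]
rotvec deg [-0.   0.1  0. ] lin now mm [347.1  77.5   0.4] lin after rot mm [347.1  77.4   1.2]
```

Call:
send_rows(
  plan=[
    {"linear":[0.02,0.004,0],"delta_rot":[0,0,0],"fingers":0.015},
    {"linear":[0.03,0.007,0],"delta_rot":[0,0,0],"fingers":0.015},
    {"linear":[0.035,0.008,0],"delta_rot":[0,0,0],"fingers":0.015},
    {"linear":[0.035,0.008,0],"delta_rot":[0,0,0],"fingers":0.015},
    {"linear":[0.035,0.008,0],"delta_rot":[0,0,0],"fingers":0.015},
    {"linear":[0.035,0.008,0],"delta_rot":[0,0,0],"fingers":0.015},
    {"linear":[0.035,0.008,0],"delta_rot":[0,0,0],"fingers":0.015},
    {"linear":[0.035,0.008,0],"delta_rot":[0,0,0],"fingers":0.015},
    {"linear":[0.033,0.007,0],"delta_rot":[0,0,0],"fingers":0.015},
    {"linear":[0.022,0.005,0],"delta_rot":[0,0,0],"fingers":0.015},
    {"linear":[0.01,0.002,0],"delta_rot":[0,0,0],"fingers":0.015},
    {"linear":[0,0,0],"delta_rot":[0,0,0],"fingers":0.015},
  ],
)

```text
clock: 20.48
position: [0.5423, -0.0596, 0.1558]
ee_rot: [-0.003, 0.788, -0.615, -0.001]
contact_force: [0.5, -0.5, -1.3]
width: 0.0207
```

```bash
python3 go.py .5442 -.0713 .14 -1.3322
```

```text
t 20.48 pos [ 0.5423 -0.0596  0.1558] F [ 0.5 -0.5 -1.3] w 0.0207 q [-0.24  0.31  1.72  0.01  1.11  1.08]
rotvec deg [-0.1  0.3  0.4] lin now mm [11.9  1.  15.7] lin after rot mm [11.8  0.9 15.8]
```

Call:
send_rows(
  plan=[
    {"linear":[0.006,0,0.004],"delta_rot":[-0.1,0.3,0.4],"fingers":0.015},
    {"linear":[0.004,0,0.006],"delta_rot":[0,0,0],"fingers":0.015},
    {"linear":[0.001,0,0.003],"delta_rot":[0,0,0],"fingers":0.015},
    {"linear":[0,0,0],"delta_rot":[0,0,0],"fingers":0.015},
    {"linear":[0,0,0],"delta_rot":[0,0,0],"fingers":0.015},
  ],
)

```text
clock: 20.9
position: [0.5443, -0.0661, 0.14]
ee_rot: [-0.001, 0.787, -0.617, -0.002]
contact_force: [-0.3, 0.1, -2.0]
width: 0.0208
```

```bash
python3 go.py .5442 -.0713 .13 -1.3322; python3 - <<'E'
from fit import *
b=snap("side","s7.png");cv2.imwrite("pics/c7.png",cv2.resize(b[130:230,210:310],(600,600),interpolation=cv2.INTER_CUBIC)[:,:,::-1])
E
```

```text
t 20.9 pos [ 0.5443 -0.0661  0.14  ] F [-0.3  0.1 -2. ] w 0.0208 q [-0.25  0.33  1.74  0.    1.08  1.08]
rotvec deg [0.1 0.2 0.1] lin now mm [ 5.   1.3 10. ] lin after rot mm [ 5.   1.3 10. ]
```

View pics/c7.png

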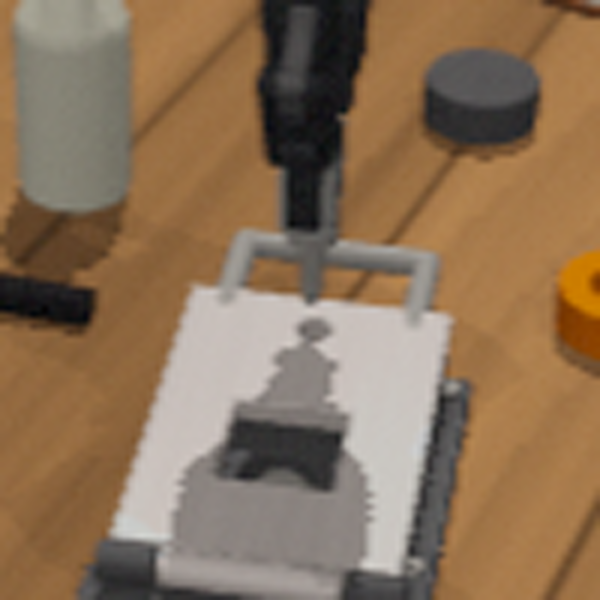

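The side view shows the pin upright in the jaws with its tip at crop (310,300), just above the leaf hole at (314,328).

```bash
python3 - <<'E'
from h import *
f=lambda x,y:((x+.5)/6-.5+210,(y+.5)/6-.5+130)
t=at("side",f(310,301),.072);h=at("side",f(314,328),.0585)
print(t,h,h-t,"TCP target",np.array([.5443,-.0661])+(h-t)[:2])
E
```

```text
[ 0.54332677 -0.06728209  0.072     ] [ 0.54138274 -0.06799496  0.0585    ] [-0.00194403 -0.00071287 -0.0135    ] TCP target [ 0.54235597 -0.06681287]
```

Call:
send_rows(
  plan=[
    {"linear":[0.003,0.001,0.002],"delta_rot":[0,0,0],"fingers":0.015},
    {"linear":[0.002,0,0.001],"delta_rot":[0,0,0],"fingers":0.015},
    {"linear":[0,0,0],"delta_rot":[0,0,0],"fingers":0.015},
    {"linear":[0,0,0],"delta_rot":[0,0,0],"fingers":0.015},
  ],
)

```text
clock: 21.28
position: [0.5447, -0.0696, 0.137]
ee_rot: [-0.001, 0.788, -0.616, -0.002]
contact_force: [0.6, 0.3, -0.9]
width: 0.0205
```

```bash
python3 go.py .5442 -.0713 .115 -1.3322
```

```text
t 21.28 pos [ 0.5447 -0.0696  0.137 ] F [ 0.6  0.3 -0.9] w 0.0205 q [-0.26  0.33  1.74  0.    1.07  1.07]
rotvec deg [0.  0.3 0.3] lin now mm [ 1.6  0.8 22. ] lin after rot mm [ 1.5  0.9 22. ]
```

Call:
send_rows(
  plan=[
    {"linear":[0,0.001,0.005],"delta_rot":[0,0.3,0.3],"fingers":0.015},
    {"linear":[0,0,0.005],"delta_rot":[0,0,0],"fingers":0.015},
    {"linear":[0,0,0.004],"delta_rot":[0,0,0],"fingers":0.015},
    {"linear":[0,0,0.002],"delta_rot":[0,0,0],"fingers":0.015},
    {"linear":[0,0,0],"delta_rot":[0,0,0],"fingers":0.015},
  ],
)

```text
clock: 21.7
position: [0.5435, -0.0699, 0.1196]
ee_rot: [0.001, 0.786, -0.619, 0.0]
contact_force: [0.3, 1.2, -1.3]
width: 0.0205
```

```bash
python3 go.py .5438 -.0697 .109 -1.3322
```

```text
t 21.7 pos [ 0.5435 -0.0699  0.1196] F [ 0.3  1.2 -1.3] w 0.0205 q [-0.25  0.35  1.77 -0.    1.03  1.08]
rotvec deg [ 0.  -0.1 -0.1] lin now mm [-0.2 -0.3 10.6] lin after rot mm [-0.1 -0.3 10.6]
```

Call:
send_rows(
  plan=[
    {"linear":[0,0,0.004],"delta_rot":[0,0,0],"fingers":0.015},
    {"linear":[0,0,0.004],"delta_rot":[0,0,0],"fingers":0.015},
    {"linear":[0,0,0.004],"delta_rot":[0,0,0],"fingers":0.015},
    {"linear":[0,0,0.002],"delta_rot":[0,0,0],"fingers":0.015},
    {"linear":[0,0,0],"delta_rot":[0,0,0],"fingers":0.015},
  ],
)

```text
clock: 22.12
position: [0.5435, -0.07, 0.1038]
ee_rot: [0.001, 0.786, -0.619, 0.0]
contact_force: [0.3, 0.4, -1.6]
width: 0.0206
```

```bash
python3 go.py .5438 -.0697 .109 -1.3322
```

```text
t 22.12 pos [ 0.5435 -0.07    0.1038] F [ 0.3  0.4 -1.6] w 0.0206 q [-0.25  0.37  1.79 -0.    0.99  1.08]
rotvec deg [ 0.  -0.1 -0.1] lin now mm [-0.2 -0.4 -5.2] lin after rot mm [-0.2 -0.4 -5.2]
```

Call:
send_rows(
  plan=[
    {"linear":[0,0,0.004],"delta_rot":[0,0,0],"fingers":0.015},
    {"linear":[0,0,0.004],"delta_rot":[0,0,0],"fingers":0.015},
    {"linear":[0,0,0.004],"delta_rot":[0,0,0],"fingers":0.015},
    {"linear":[0,0,0.002],"delta_rot":[0,0,0],"fingers":0.015},
    {"linear":[0,0,0.001],"delta_rot":[0,0,0],"fingers":0.015},
  ],
  force=90,
)

```text
clock: 22.53
position: [0.5443, -0.0705, 0.0894]
ee_rot: [0.0, 0.786, -0.619, 0.001]
contact_force: [-1.4, 1.2, 6.2]
width: 0.0198
```

```bash
python3 go.py .5438 -.0697 .087 -1.3322
```

```text
t 22.53 pos [ 0.5443 -0.0705  0.0894] F [-1.4  1.2  6.2] w 0.0198 q [-0.25  0.38  1.8  -0.    0.95  1.08]
rotvec deg [-0.1 -0.2 -0.1] lin now mm [-0.9  0.3  2.4] lin after rot mm [-0.9  0.3  2.4]
```

Contact with the leaf springs; push on in small steps.

Call:
send_rows(
  plan=[
    {"linear":[0,0,0.002],"delta_rot":[0,0,0],"fingers":0.015},
    {"linear":[0,0,0.002],"delta_rot":[0,0,0],"fingers":0.015},
    {"linear":[0,0,0.002],"delta_rot":[0,0,0],"fingers":0.015},
  ],
)

```text
clock: 22.78
position: [0.5444, -0.0706, 0.0864]
ee_rot: [0.0, 0.786, -0.619, 0.002]
contact_force: [-4.7, 0.2, 19.3]
width: 0.0203
```

Call:
send_rows(
  plan=[
    {"linear":[0,0,0.002],"delta_rot":[0,0,0],"fingers":0.015},
    {"linear":[0,0,0.002],"delta_rot":[0,0,0],"fingers":0.015},
  ],
)

```text
clock: 22.95
position: [0.5444, -0.0706, 0.0865]
ee_rot: [0.0, 0.786, -0.619, 0.003]
contact_force: [-4.5, 0.3, 13.8]
width: 0.0198
```

```bash
python3 go.py .5438 -.0697 .087 -1.3322
```

```text
t 22.95 pos [ 0.5444 -0.0706  0.0865] F [-4.5  0.3 13.8] w 0.0198 q [-0.25  0.38  1.81 -0.    0.94  1.08]
rotvec deg [-0.2 -0.2 -0.1] lin now mm [-1.   0.3 -0.5] lin after rot mm [-1.   0.3 -0.5]
```

Call:
send_rows(
  plan=[
    {"linear":[0,0,0.003],"delta_rot":[0,0,0],"fingers":0.015},
    {"linear":[0,0,0.004],"delta_rot":[0,0,0],"fingers":0.015},
  ],
)

```text
clock: 23.12
position: [0.5444, -0.0705, 0.0861]
ee_rot: [-0.0, 0.786, -0.618, 0.004]
contact_force: [-8.6, 2.2, 35.6]
width: 0.0199
```

```bash
python3 go.py .5438 -.0697 .087 -1.3322; python3 - <<'E'
from fit import *
b=snap("side","s8.png");t=snap("top","t8.png")
A=cv2.resize(b[110:230,200:320],(440,440),interpolation=cv2.INTER_CUBIC);B=cv2.resize(t,(586,440))[:,110:470]
cv2.imwrite("pics/c8.png",np.hstack([A,B])[:,:,::-1])
E
python3 go.py .5438 -.0697 .087 -1.3322
```

```text
t 23.12 pos [ 0.5444 -0.0705  0.0861] F [-8.6  2.2 35.6] w 0.0199 q [-0.25  0.38  1.81 -0.    0.94  1.08]
rotvec deg [-0.3 -0.3 -0.1] lin now mm [-1.   0.4 -0.9] lin after rot mm [-1.   0.4 -0.9]
t 23.22 pos [ 0.5444 -0.0706  0.0862] F [-7.9  2.  25.9] w 0.0197 q [-0.25  0.38  1.81 -0.    0.94  1.08]
rotvec deg [-0.3 -0.3 -0.1] lin now mm [-1.   0.3 -0.8] lin after rot mm [-1.   0.3 -0.8]
```

View pics/c8.png

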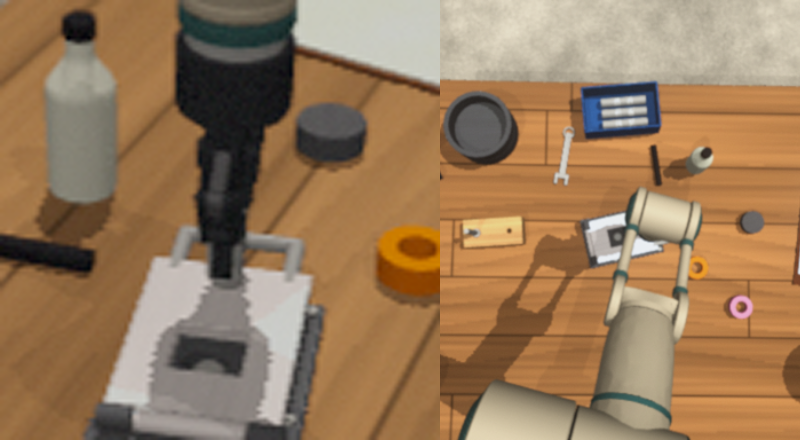

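```bash
python3 - <<'E'
from h import *
for i in range(6): manip.get_image("side")
s=manip.get_state();print(s["clock"],s["position"],s["contact_force"],s["width"])
if s["contact_force"][2]>14: print(manip.sign_off())
E
```

```text
23.5167 [ 0.54434193 -0.07054517  0.08621811] [-8.25793836  2.15273383 26.58941564] 0.019659768417400626
the job is handed in; nothing more can be done
None
```

The job is done and handed in at 23.5 s of the 72 s allowed.

- **Ring:** The dark ring with the bore went over the post with no contact force and was released. Later pictures show it around the post through the leaf's window.
- **Leaf:** I carried the leaf by its handle to fully shut, at a measured angle of about 0. I let go before fetching the pin.
- **Pin:** The stouter pin came from the −y end of the rack. It went through the leaf's hole into the block without resistance and was pressed to a hard stop. The tool stopped at z = 0.0862 m, against about 0.087 m expected for fully home.
- **Last check:** The gripper still holds the pin's head and pushes down with a steady 26.6 N over the last 0.4 s. Closing the leaf needs about 10 N.
- **Bystanders:** The last pictures show the blank, the orange and pink rings, plug gauge, wrench, marker and bottle where they stood.

Two readings were not clean:
- **Hole position:** The two cameras disagreed by 2 to 4 mm on where the hole is. I aimed in between, and the pin went in freely.
- **Side load:** There is a load of about 8 N on the gripper, so the pin probably leans lightly on the hole wall.

I judged full closure from the stop position and force. The arm hides the pin's head in the last view.

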